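# Turn the ball dish out of the parts drawer

## Robot

A 7-joint arm with a two-finger parallel gripper is mounted at the origin on a cart in front of the work surface, level with it; the furniture and walls round the work are solid. World frame = base frame: x ahead of the robot, y to its left, z up, the work surface at z = 0. Lengths are in mm, angles in rad, forces in N, time in s.
With the tool pointing down it reaches from about 425 to 875 mm from the base axis. Payload 8.4 kg.
Tool frame: the origin (TCP) lies between the finger pads; the fingertips stand 25 mm ahead of it and the grasp point (between the pads) lies 6 mm ahead of it (r.tip_extent is the distance from the TCP to the fingertips, in mm); z points along the fingers, y is the line along which they close (so a half turn about z gives the same grasp; the last joint's range is limited). The gripper opens to 85 mm and grips with 20 to 120 N. Pads are 22 mm wide; open, the fingers measure 114 mm over their backs; the gripper's body (76 mm by 85 mm) begins 54 mm behind the grasp point. The pads swing forward as they close: fully open they stand 13 mm farther back than shut.
Start: joints at [1.04, 0.333, 0.04, 1.465, -0.013, 1.343, -0.059], TCP at [272.004, -590.321, 256.308] pointing down, gripper open.
Joint ranges: [-2.58, 2.58], [-0.38, 2.09], [-1.3, 1.39], [0.25, 2.4], [-1.5, 4.64], [0.08, 2.09], [-2.65, 2.65]. Speed limits (rad/s): [2.22, 2.22, 2.79, 2.79, 3.14, 3.14, 3.14].

## Interface

Orientations are given as [roll, pitch, yaw] about the fixed x, y, z axes, in that order (R = Rz(yaw) Ry(pitch) Rx(roll)).
In Python, from cell import state, imaging, job_done, r gives the robot as it stands.
- The arm moves only by the tool servo_tool, never from a script. Its arguments are lists of equal length, an entry for each row: "delta_pos": the shift along the tool's x, y, z in mm, a list of three; "rotation": the turn, a rotation vector about the tool's x, y, z in degrees, a list of three. In form: {"delta_pos": [[dx, dy, dz], ...], "rotation": [[wx, wy, wz], ...]}. A call has exactly 10 rows; each row is the pose to reach, as a shift and turn from the pose commanded when the call began, along the tool's axes at that moment; what a row does not reach only later rows make up. A row lasts 1/12 s, in which the tool goes at most 41.7 mm and 7.16 degrees, less where a joint would pass 70% of its speed; a pose out of reach is approached as far as the arm can. A call with a gripper value outside its range is refused whole. "fingers" is the opening in per cent of the stroke, from 0 (shut) to 100 (fully open), set as the call begins (left out, the last holds). The fingers move at their own pace and stop on an object; "force" is the grip in N (left out, the last holds). Time passes only in rows, so rows that repeat a pose let the fingers close, or fill a call up. It gives the time, the measured TCP pose, the force, the opening and the grip force at its end, in the units of the state.
- state(): the state, without advancing time (a new reading comes with each control period).
- imaging.camera(name): name is "scene" or "top" or "wrist"; returns the picture (384x512x3 uint8, blue, green, red); there is no depth.
- imaging.camera_params(name): a dict with "fovy" (degrees; the focal length in pixels is half the picture's height over the tangent of half this angle, whatever the lens; pixels are square), "cx", "cy" (the principal point, pixels), "distortion" ([k1, k2, p1, p2, k3] as OpenCV has them; the pictures are not rectified), "view" (4x4, takes a point from world to camera coordinates); the wrist camera has in their place "tool_from_camera" (4x4, takes a point from camera to tool coordinates, whose origin is the TCP and whose axes are the flange's). Camera axes: x right, y down, z forward; pixel columns grow to the right and rows downward; lengths in mm; the calibration is good to about 2 mm. A picture is of the moment at which its call begins: read the wrist's pose just before it. camera_params takes no time and is no camera call.
- job_done(): hands the job in; it is judged then, once.
The state is a dict: "clock": time; "joint_pos": joint angles; "qvel": joint speeds; "joint_efforts": joint torques, N m; "tool_pos": TCP position; "orientation": TCP orientation; "wrist_force": force on the tool from outside, world axes, zero at the start; "wrist_torque": the same for the moment, N m; "grip_width": finger opening in mm; "grasp_force": force on a finger pad.
Only numpy, scipy, OpenCV 4.12 (cv2) and the standard library are available. Lean on these libraries where they do the work, as an engineer would, in place of code of your own. Each camera call takes 0.05 s, during which the arm holds its last target. There are 200 camera calls.

## Task

Gently pull the parts drawer out to its stop and leave it open, then take the ball dish by its carrying bar and lift it straight up, level, with its pouring lip still pointing to the side, until its underside is higher than the cabinet's top. Once it is up there, and still over the open drawer, turn it a quarter turn so that the lip points straight out the front of the cabinet, the way the drawer opens, ready for pouring, with the dish level and the loose steel ball resting in its middle all the while. Do not touch the ball or disturb the other things on the bench, and finish while still holding the dish up there, still.

Things in the scene. Friction and masses are not known exactly. Their poses are not given: they have to be found in the camera images.
- cabinet: Grey sheet-steel cabinet, fixed to the bench, 250 deep (x) x 240 wide (y) x 130 mm high including 20 mm rubber feet, with one drawer. Origin: centre of its underside on the bench. Its -x axis points straight out of its front, the way the drawer opens, roughly to the robot; +y is to its left seen from the robot; the front face is at x = -125 mm.
- drawer (a joint): Drawer slide in m: 0 shut, 0.16 fully out at its stop. Starts shut or up to 15 mm open; slides along the cabinet's -x with about 2 N of friction and stays where it is left.
- drawer_handle (a point): Centre of the drawer's handle: a level round steel bar 10 mm thick, its straight part 94 mm long along the cabinet's y, 45 mm in front of the drawer's front (the post ends are 110 mm apart), 105 mm above the bench, 25 mm below the cabinet's top. Can be pinched from above, fingers closing along the cabinet's x (about 40 mm free between bar and front panel). Moves with the drawer; axes as the cabinet's.
- drawer_middle (a point): Point on the upper face of the drawer's floor, 30 mm above the bench, near where the dish stands; moves with the drawer. Drawer inside about 217 long x 212 mm wide, side walls reach 70 mm above the bench, front panel 126 mm.
- dish: Round aluminium dish, 104 mm across, about 26 mm high at the rim, about 200 g, standing loose in the drawer. Origin: centre of its underside; z up; +x points to its pouring lip, y runs along its carrying bar. In the drawer the lip points about to the cabinet's left (+y). The plate slopes 12 degrees up from the middle to the rim, so a loose ball rests at the middle.
- dish_grip (a point): Middle of the dish's carrying bar, straight above the dish's centre, 62 mm above its underside. The bar is black with a steel strip along its top, 10 mm thick (dish x), 16 mm tall, 102 mm long (dish y), its top 71 mm above the underside, on two straps at its ends; grasp it in the middle from above, fingers closing along the dish's x, at most 20 mm below the bar's middle so that the ball is not touched.
- lip_tip (a point): Tip of the dish's pouring lip, a 24 mm wide open spout, 68 mm from the dish's centre along its +x, about 15 mm above its underside.
- dish_seat (a point): Where the ball's centre is when the ball rests in the middle of the dish: on the dish's axis, 15 mm above its underside.
- ball: Loose polished steel ball, 22 mm across, 44 g, lying in the middle of the dish. (Its axes turn as it rolls.)
- ball_center (a point): Centre of the steel ball.
- scoop_tin: Bystander: open tapered aluminium tin, 98 mm across, 83 mm high, standing left of the drawer. Origin: centre of its underside.
- multimeter: Bystander: yellow multimeter, 148 x 72 x 46 mm, lying right of the drawer. Origin: centre of its underside.
- combi_spanner_13: Bystander: small open-ended spanner, 89 mm long, 8 mm thick, lying left of where the drawer handle comes out to. Origin: centre of its underside.

How it is judged (in metres and radians):
On the way, in this order (a step that is already met when the one before it is completed fails the run):
1. the drawer is fully out at its stop (value of joint drawer above 0.15 m), for 0.1 s.
2. the dish is lifted level above the cabinet's top, carried by the fingers alone over the open drawer, ball in the middle, lip still pointing to the side (height (world z) of dish above 0.135 m and contact force between the fingers and dish above 2 N and contact force between dish and cabinet below 0.05 N and horizontal distance between dish and drawer_middle below 0.09 m and angle between dish's own z axis and vertical below 0.12 rad and distance between ball_center and dish_seat below 0.012 m and value of joint drawer above 0.145 m and angle between the x axis of dish and the y axis of cabinet, either way round below 0.5 rad), for 0.1 s.
At the end, for the whole second after the job is handed in: Drawer at its stop (15 mm). Dish still, held by the fingers alone, underside above 135 mm, within 90 mm sideways of the drawer's middle, level within 0.12 rad, lip pointing out of the front within 0.22 rad, ball within 12 mm of its seat (height (world z) of dish above 0.135 m and contact force between the fingers and dish above 2 N and contact force between dish and cabinet below 0.05 N and horizontal distance between dish and drawer_middle below 0.09 m and angle between dish's own z axis and vertical below 0.12 rad and distance between ball_center and dish_seat below 0.012 m and value of joint drawer above 0.145 m and angle between the x axis of dish and the x axis of cabinet, either way round below 0.22 rad and x of cabinet in the frame of dish below -0.05 m and linear speed of dish below 0.03 m/s and angular speed of dish below 0.6 rad/s); the arm keeps its last pose, push and grip.
It fails at once if the ball rolls far from the middle of the dish (more than 25 mm) (distance between ball_center and dish_seat above 0.025 m).
It fails at once if the dish is tipped (more than 0.25 rad) (angle between dish's own z axis and vertical above 0.25 rad).
It fails at once if the fingers touch the ball (contact force between the fingers and ball above 0.3 N).
It fails at once if the tin, the multimeter or the small spanner is disturbed (moved over 20 mm) (distance of any of scoop_tin, multimeter, combi_spanner_13 from where it was at the start of the episode above 0.02 m).
It also fails if it takes over 53 s, if anything falls off the work surface, if the arm or the gripper's body presses on something with over 40 N, if the wrist force passes 120 N, or if a joint passes its speed limit or range.

## Working session

There is one attempt and no reset: what is moved stays moved. The work goes in short steps, Python scripts to look and compute and a tool call to move; the robot and the scene stay as the last step left them, time stands still between calls to the robot, and variables do not carry over. Pictures are saved under pics/ and viewed, at most 10 in all, crops included, and the job is handed in when it is done.

Besides the shell and the picture viewer there is one more tool, called after "Call:" as name(argument=value, ...), one argument or row to a line, values as JSON. servo_tool: Moves the arm, as the interface text tells. Its arguments: {"type":"object","properties":{"delta_pos":{"type":"array"},"rotation":{"type":"array"},"fingers":{"type":"number"},"force":{"type":"number"}},"required":["delta_pos","rotation"]}

```bash
mkdir -p pics; ls
cat > h.py <<'E'
import numpy as np, cv2
from scipy.spatial.transform import Rotation as R
from cell import state, imaging, job_done, r
def tool():
    s=state(); T=np.eye(4); T[:3,:3]=R.from_euler('xyz',s['orientation']).as_matrix(); T[:3,3]=s['tool_pos']; return T
def cam(name,T=None):
    p=imaging.camera_params(name); f=192/np.tan(np.radians(p['fovy'])/2)
    K=np.array([[f,0,p['cx']],[0,f,p['cy']],[0,0,1.]]); D=np.array(p['distortion'],float)
    V=np.array(p['view']) if 'view' in p else np.linalg.inv((tool() if T is None else T)@np.array(p['tool_from_camera']))
    return K,D,V
def ray(c,uv):
    K,D,V=c; n=cv2.undistortPoints(np.array([[uv]],float),K,D)[0,0]
    d=V[:3,:3].T@np.array([n[0],n[1],1]); return -V[:3,:3].T@V[:3,3], d
def onz(c,uv,z):
    o,d=ray(c,uv); return o+d*(z-o[2])/d[2]
def proj(c,P):
    K,D,V=c; return cv2.projectPoints(np.array(P,float).reshape(-1,1,3),cv2.Rodrigues(V[:3,:3])[0],V[:3,3],K,D)[0][:,0]
def delta(P,yaw=None):
    T=tool(); return T[:3,:3].T@(np.array(P)-T[:3,3])
E
python3 - <<'E'
from h import *
a=imaging.camera('scene');b=imaging.camera('top')
cv2.imwrite('pics/s0.png',a);cv2.imwrite('pics/t0.png',b)
s=state();print(s['clock'],s['tool_pos'],s['orientation'],s['grip_width'])
for n in('scene','top'):
    c=cam(n);print(n,-c[2][:3,:3].T@c[2][:3,3],c[2][:3,:3].round(2).tolist())
print(imaging.camera_params('wrist'))
E
```

```text
pics
0.1 [ 271.87522671 -590.02467577  255.53137572] [-3.14018128e+00  8.43901512e-05  4.31800108e-01] 85.44018027412694
scene [-159.45771813  715.47750761  889.64292639] [[-0.62, -0.78, 0.0], [-0.5, 0.39, -0.78], [0.61, -0.48, -0.63]]
top [ 529.10723137  118.29711045 1101.93742226] [[0.0, -1.0, 0.02], [-1.0, -0.0, -0.08], [0.08, -0.02, -1.0]]
{'fovy': 68.04552546644643, 'cx': 251.107675440178, 'cy': 188.59248136452686, 'distortion': array([-0.06965257,  0.        ,  0.        ,  0.        ,  0.        ]), 'tool_from_camera': array([[ 2.69839274e-04, -9.59157267e-01, -2.82873231e-01,
         7.21223574e+01],
       [ 9.99998006e-01, -3.00862014e-04,  1.97407412e-03,
         3.02725294e-01],
       [-1.97855335e-03, -2.82873199e-01,  9.59155273e-01,
        -1.16434770e+02],
       [ 0.00000000e+00,  0.00000000e+00,  0.00000000e+00,
         1.00000000e+00]])}
```

View pics/t0.png

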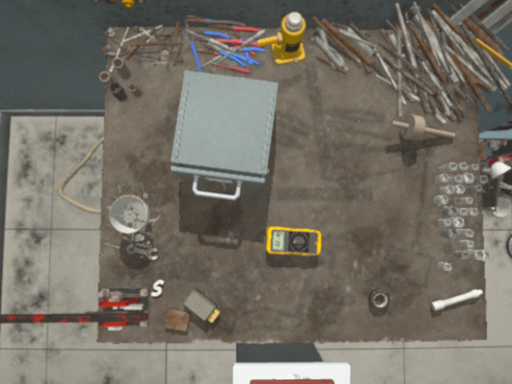

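View pics/s0.png

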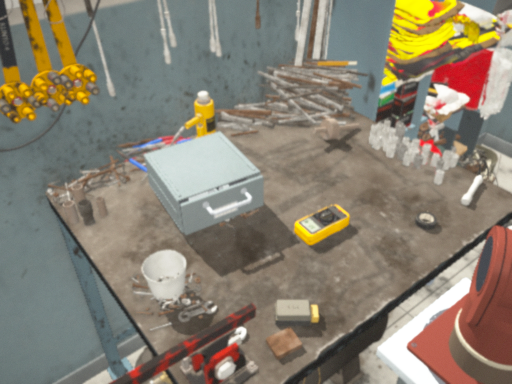

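The top view shows the cabinet's top at about (173–278, 73–175) and the bright handle bar at about (195–240, 194). The tin is at (128,213) and the multimeter at (293,241).

Run:
```python
from h import *
b=cv2.imread('pics/t0.png');c=cam('top')
hsv=cv2.cvtColor(b,cv2.COLOR_BGR2HSV)
m=np.zeros(b.shape[:2],np.uint8);m[172:205,185:250]=((hsv[...,2]>175)&(hsv[...,1]<50))[172:205,185:250]
n,l,st,_=cv2.connectedComponentsWithStats(m);k=1+st[1:,4].argmax();print(st[k])
ys,xs=np.where(l==k);sel=ys>=186
print([ (x,ys[xs==x].min(),ys[xs==x].max()) for x in range(xs.min(),xs.max()+1,4)])
for p in [(179,72),(279,82),(268,173),(174,165)]: print('top',onz(c,p,130).round(1))
for p in [(193,192),(241,196)]: print('h',onz(c,p,105).round(1))
cr=cv2.resize(b[60:215,160:290],None,fx=4.6,fy=3.8*1,interpolation=cv2.INTER_CUBIC)
cr=cv2.resize(b[65:210,160:290],None,fx=4,fy=4,interpolation=cv2.INTER_CUBIC);cv2.imwrite('pics/c0.png',cr)
```

```text
[193 182  47  17 184]
[(193, np.int64(185), np.int64(189)), (197, np.int64(191), np.int64(193)), (201, np.int64(192), np.int64(194)), (205, np.int64(192), np.int64(194)), (209, np.int64(193), np.int64(195)), (213, np.int64(193), np.int64(195)), (217, np.int64(194), np.int64(196)), (221, np.int64(194), np.int64(196)), (225, np.int64(195), np.int64(197)), (229, np.int64(195), np.int64(198)), (233, np.int64(196), np.int64(198)), (237, np.int64(187), np.int64(196))]
top [917.2 297.2 130. ]
top [893.   43.9 130. ]
top [660.4  72.1 130. ]
top [679.4 304.6 130. ]
h [614.7 260.2 105. ]
h [604.9 139.2 105. ]
```

View pics/c0.png

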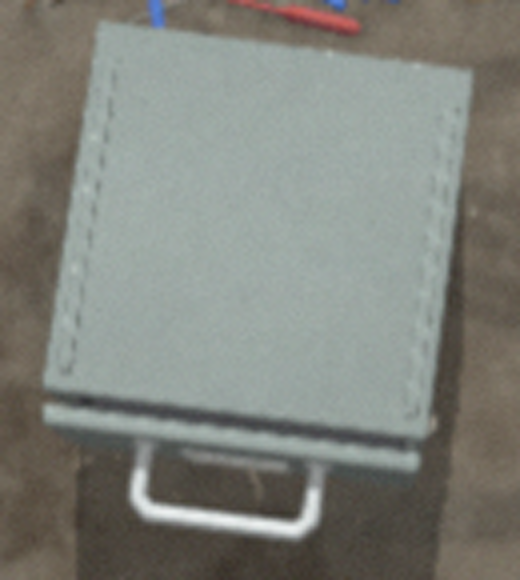

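The crop shows the top's corners at (100,25), (470,72), (428,438), (45,385) and the bar's centre line from about (145,515) to (305,529), with the drawer slightly open.

Run:
```python
from h import *
c=cam('top'); q=lambda x,y,z:onz(c,(160+x/4-.375,65+y/4-.375),z)
bl,br,fr,fl=[q(*p,130) for p in [(100,25),(470,72),(428,438),(45,385)]]
print(bl,br,fr,fl)
u=bl-fl+br-fr; v=bl-br+fl-fr
print('yaw x',np.degrees(np.arctan2(u[1],u[0])),'yaw y',np.degrees(np.arctan2(-v[0],v[1])),np.linalg.norm(u)/2,np.linalg.norm(v)/2,'ctr',(bl+br+fr+fl)/4)
a,b=q(140,515,105),q(312,530,105);print('bar',a,b,(a+b)/2,np.degrees(np.arctan2(-(a-b)[0],(a-b)[1])),np.linalg.norm(a-b))
bb=q(135,480,105),q(320,500,105);print(bb,np.mean(bb,0))
# scene triangulation check
cs=cam('scene')
print('tin',onz(c,(129,213),80),'mm',onz(c,(293,241),40))
```

```text
[920.26114909 282.99613116 130.        ] [891.33319964  48.69083135 130.        ] [657.54413819  75.49616721 130.        ] [689.68237463 312.56169241 130.        ]
yaw x -6.921427346001368 yaw y -7.381567481043112 233.88841627413413 237.6549672008182 ctr [789.70521539 179.93620553 130.        ]
bar [611.2247934  256.08271849 105.        ] [602.07083618 147.65209692 105.        ] [606.64781479 201.8674077  105.        ] -4.825596228004069 108.81633437625058
(array([633.39390922, 259.56341123, 105.        ]), array([621.09166925, 142.70658153, 105.        ])) [627.24278924 201.13499638 105.        ]
tin [562.09124421 427.57931442  80.        ] mm [489.68788984   1.07203731  40.        ]
```

Run:
```python
from h import *
print(delta([607,202,220]), np.degrees(state()['orientation']))
```

```text
[ 635.83532794 -579.02529313   36.29497237] [-1.79919134e+02  4.83519950e-03  2.47403238e+01]
```

Call:
servo_tool(
  delta_pos=[
    [10,-9,0],
    [30,-27,0],
    [56,-51,0],
    [84,-76,0],
    [112,-102,0],
    [140,-127,0],
    [168,-153,0],
    [196,-178,0],
    [224,-204,0],
    [252,-229,0],
  ],
  rotation=[
    [0,0,0],
    [0,0,0],
    [0,0,0],
    [0,0,0],
    [0,0,0],
    [0,0,0],
    [0,0,0],
    [0,0,0],
    [0,0,0],
    [0,0,0],
  ],
  fingers=42,
  force=40,
)

```text
clock: 0.93
tool_pos: [405.2, -274.1, 256.2]
orientation: [3.141, 0.0, 0.432]
wrist_force: [1.2, -0.2, 0.7]
grip_width: 35.9
grasp_force: 0.0
```

Call:
servo_tool(
  delta_pos=[
    [28,-26,0],
    [56,-51,0],
    [84,-77,0],
    [112,-102,0],
    [140,-128,0],
    [168,-153,0],
    [196,-179,0],
    [224,-204,0],
    [250,-229,0],
    [274,-250,0],
  ],
  rotation=[
    [0,0,-3],
    [0,0,-8],
    [0,0,-14],
    [0,0,-20],
    [0,0,-26],
    [0,0,-32],
    [0,0,-38],
    [0,0,-44],
    [0,0,-50],
    [0,0,-55],
  ],
)

```text
clock: 1.77
tool_pos: [548.8, 68.2, 256.3]
orientation: [3.142, -0.0, 1.399]
wrist_force: [0.2, -0.4, 1.0]
grip_width: 35.8
grasp_force: 0.0
```

Run:
```python
from h import *
print(delta([607,202,220]), np.degrees(state()['orientation']),state())
```

```text
[141.72307664  34.42701582  36.35948191] [ 1.79997102e+02 -6.00401452e-03  8.01537766e+01] {'clock': 1.7667, 'joint_pos': array([ 0.3044646 ,  0.18179458, -0.57146368,  1.67923907,  0.10130073,
        1.31014442, -0.45749624]), 'qvel': array([-0.44894341,  0.459579  , -0.30143232, -0.44472336,  0.29700017,
        0.08794919,  0.22916983]), 'joint_efforts': array([  3.20021912, -53.02405715,  -2.80968055, -37.55823612,
        -0.66911727,  -0.09557557,  -0.36160584]), 'tool_pos': array([548.84234916,  68.24820062, 256.34288938]), 'orientation': array([ 3.14154208e+00, -1.04789822e-04,  1.39894731e+00]), 'wrist_force': array([ 0.18488252, -0.36643398,  0.97444457]), 'wrist_torque': array([-0.0183586 , -0.04712025,  0.01101729]), 'grasp_force': 0.0, 'grip_width': 35.84260664361825}
```

Call:
servo_tool(
  delta_pos=[
    [25,6,5],
    [50,12,12],
    [75,18,18],
    [100,24,25],
    [120,29,30],
    [134,33,34],
    [142,34,36],
    [142,34,36],
    [142,34,36],
    [142,34,36],
  ],
  rotation=[
    [0,0,-1],
    [0,0,-2],
    [0,0,-3],
    [0,0,-3],
    [0,0,-3],
    [0,0,-3],
    [0,0,-3],
    [0,0,-3],
    [0,0,-3],
    [0,0,-3],
  ],
)

```text
clock: 2.6
tool_pos: [608.1, 197.1, 220.8]
orientation: [3.141, 0.001, 1.443]
wrist_force: [-0.4, -0.2, -0.3]
grip_width: 36.1
grasp_force: 0.0
```

Run:
```python
from h import *
T=tool();np.save('T1.npy',T);a=imaging.camera('wrist');cv2.imwrite('pics/w1.png',a)
s=state();print(s['tool_pos'],np.degrees(s['orientation']))
print(proj(cam('wrist',T),[[607,202,105]]))
```

```text
[608.16993462 197.02969887 220.85442642] [1.79952504e+02 4.09100610e-02 8.26450360e+01]
[[248.29965277 186.45895262]]
```

View pics/w1.png

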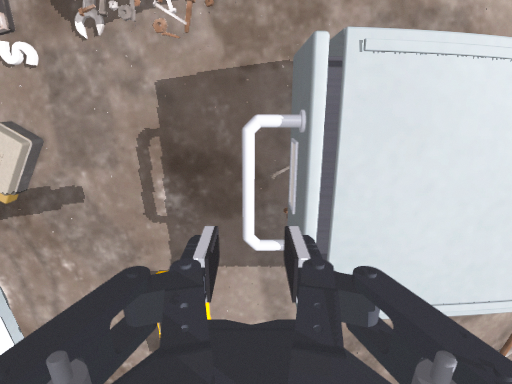

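The wrist view shows the bar running vertically at column 249, rows 120–248, with its middle at (249,184). That agrees with my estimate to about 2 mm and is parallel to the tool's x.

Run:
```python
from h import *
T=np.load('T1.npy');c=cam('wrist',T)
p=onz(c,(249,184),105);a=onz(c,(249,135),105);b=onz(c,(249.5,235),105);print(p,np.degrees(np.arctan2(*(a-b)[1::-1])))
e=[onz(c,q,130) for q in [(346,28),(329,303)]];print('cabfront edge',e,np.degrees(np.arctan2(*(e[0]-e[1])[1::-1])))
e=[onz(c,q,126) for q in [(328,36),(307,260)]];print('drawer',e)
p[2]=111;print(delta(p))
```

```text
[607.87104476 204.07457731 105.        ] 82.84713259154773
cabfront edge [array([687.31636105, 310.25433493, 130.        ]), array([664.65697128,  94.27109352, 130.        ])] 84.01085322293497
drawer [array([675.92472844, 307.24415252, 126.        ]), array([648.6571884, 137.6760665, 126.       ])]
[  7.02708709  -1.28934846 109.8484059 ]
```

Call:
servo_tool(
  delta_pos=[
    [3,-1,15],
    [6,-1,35],
    [7,-1,55],
    [7,-1,75],
    [7,-1,90],
    [7,-1,100],
    [7,-1,107],
    [7,-1,110],
    [7,-1,110],
    [7,-1,110],
  ],
  rotation=[
    [0,0,0],
    [0,0,0],
    [0,0,0],
    [0,0,0],
    [0,0,0],
    [0,0,0],
    [0,0,0],
    [0,0,0],
    [0,0,0],
    [0,0,0],
  ],
)

```text
clock: 3.48
tool_pos: [608.4, 205.6, 111.2]
orientation: [3.141, -0.0, 1.444]
wrist_force: [-0.4, 0.0, 0.5]
grip_width: 35.8
grasp_force: 0.0
```

Call:
servo_tool(
  delta_pos=[
    [0,0,0],
    [0,0,0],
    [0,0,0],
    [0,0,0],
    [0,0,0],
    [0,0,0],
    [0,0,0],
    [0,0,0],
    [0,0,0],
    [0,0,0],
  ],
  rotation=[
    [0,0,0],
    [0,0,0],
    [0,0,0],
    [0,0,0],
    [0,0,0],
    [0,0,0],
    [0,0,0],
    [0,0,0],
    [0,0,0],
    [0,0,0],
  ],
  fingers=0,
  force=30,
)

```text
clock: 4.32
tool_pos: [608.2, 205.9, 111.1]
orientation: [3.141, -0.0, 1.444]
wrist_force: [-1.5, -0.9, 6.7]
grip_width: 9.0
grasp_force: 29.4
```

Call:
servo_tool(
  delta_pos=[
    [0,-1,0],
    [0,-3,0],
    [0,-6,0],
    [0,-10,0],
    [0,-15,0],
    [0,-20,0],
    [0,-25,0],
    [0,-30,0],
    [0,-35,0],
    [0,-40,0],
  ],
  rotation=[
    [0,0,0],
    [0,0,0],
    [0,0,0],
    [0,0,0],
    [0,0,0],
    [0,0,0],
    [0,0,0],
    [0,0,0],
    [0,0,0],
    [0,0,0],
  ],
)

```text
clock: 5.15
tool_pos: [568.8, 210.9, 111.1]
orientation: [3.14, -0.001, 1.444]
wrist_force: [1.9, 0.7, 4.8]
grip_width: 9.0
grasp_force: 29.5
```

Call:
servo_tool(
  delta_pos=[
    [0,-5,0],
    [0,-10,0],
    [0,-15,0],
    [0,-20,0],
    [0,-25,0],
    [0,-30,0],
    [0,-35,0],
    [0,-40,0],
    [0,-45,0],
    [0,-50,0],
  ],
  rotation=[
    [0,0,0],
    [0,0,0],
    [0,0,0],
    [0,0,0],
    [0,0,0],
    [0,0,0],
    [0,0,0],
    [0,0,0],
    [0,0,0],
    [0,0,0],
  ],
)

```text
clock: 5.98
tool_pos: [519.2, 217.4, 111.1]
orientation: [3.14, -0.001, 1.444]
wrist_force: [1.8, 0.3, 5.8]
grip_width: 8.4
grasp_force: 29.5
```

Call:
servo_tool(
  delta_pos=[
    [0,-5,0],
    [0,-10,0],
    [0,-15,0],
    [0,-20,0],
    [0,-25,0],
    [0,-30,0],
    [0,-34,0],
    [0,-38,0],
    [0,-41,0],
    [0,-43,0],
  ],
  rotation=[
    [0,0,0],
    [0,0,0],
    [0,0,0],
    [0,0,0],
    [0,0,0],
    [0,0,0],
    [0,0,0],
    [0,0,0],
    [0,0,0],
    [0,0,0],
  ],
)

```text
clock: 6.82
tool_pos: [476.4, 222.9, 111.1]
orientation: [3.14, -0.001, 1.444]
wrist_force: [3.4, 1.1, 5.0]
grip_width: 8.6
grasp_force: 29.5
```

Call:
servo_tool(
  delta_pos=[
    [0,-2,0],
    [0,-4,0],
    [0,-6,0],
    [0,-8,0],
    [0,-10,0],
    [0,-11,0],
    [0,-12,0],
    [0,-13,0],
    [0,-14,0],
    [0,-15,0],
  ],
  rotation=[
    [0,0,0],
    [0,0,0],
    [0,0,0],
    [0,0,0],
    [0,0,0],
    [0,0,0],
    [0,0,0],
    [0,0,0],
    [0,0,0],
    [0,0,0],
  ],
)

```text
clock: 7.65
tool_pos: [461.8, 224.8, 111.1]
orientation: [3.14, -0.001, 1.444]
wrist_force: [1.2, 0.7, 5.4]
grip_width: 8.5
grasp_force: 29.5
```

Call:
servo_tool(
  delta_pos=[
    [0,-0.5,0],
    [0,-1,0],
    [0,-1.5,0],
    [0,-2,0],
    [0,-2.5,0],
    [0,-3,0],
    [0,-3.5,0],
    [0,-4,0],
    [0,-4.5,0],
    [0,-5,0],
  ],
  rotation=[
    [0,0,0],
    [0,0,0],
    [0,0,0],
    [0,0,0],
    [0,0,0],
    [0,0,0],
    [0,0,0],
    [0,0,0],
    [0,0,0],
    [0,0,0],
  ],
)

```text
clock: 8.48
tool_pos: [456.9, 225.5, 111.0]
orientation: [3.14, -0.001, 1.444]
wrist_force: [4.7, 0.7, 5.2]
grip_width: 9.2
grasp_force: 29.5
```

Call:
servo_tool(
  delta_pos=[
    [0,-0.5,0],
    [0,-1,0],
    [0,-1.5,0],
    [0,-2,0],
    [0,-2.5,0],
    [0,-3,0],
    [0,-3.5,0],
    [0,-4,0],
    [0,-4,0],
    [0,-4,0],
  ],
  rotation=[
    [0,0,0],
    [0,0,0],
    [0,0,0],
    [0,0,0],
    [0,0,0],
    [0,0,0],
    [0,0,0],
    [0,0,0],
    [0,0,0],
    [0,0,0],
  ],
)

```text
clock: 9.32
tool_pos: [456.6, 225.5, 111.2]
orientation: [3.134, -0.004, 1.442]
wrist_force: [21.4, 2.6, -10.5]
grip_width: 8.6
grasp_force: 29.1
```

The drawer is at its stop: about 153 mm travelled, and the force has risen. I'll relax, release, and rise.

Call:
servo_tool(
  delta_pos=[
    [0,2,0],
    [0,3.5,0],
    [0,3.5,0],
    [0,3.5,0],
    [0,3.5,0],
    [0,3.5,0],
    [0,3.5,0],
    [0,3.5,0],
    [0,3.5,0],
    [0,3.5,0],
  ],
  rotation=[
    [0,0,0],
    [0,0,0],
    [0,0,0],
    [0,0,0],
    [0,0,0],
    [0,0,0],
    [0,0,0],
    [0,0,0],
    [0,0,0],
    [0,0,0],
  ],
  fingers=42,
)

```text
clock: 10.15
tool_pos: [455.6, 225.0, 110.3]
orientation: [-3.142, -0.0, 1.444]
wrist_force: [-1.2, 0.2, 0.1]
grip_width: 35.9
grasp_force: 0.0
```

Call:
servo_tool(
  delta_pos=[
    [0,0,-6],
    [0,0,-16],
    [0,0,-30],
    [0,0,-46],
    [0,0,-62],
    [0,0,-78],
    [0,0,-94],
    [0,0,-108],
    [0,0,-116],
    [0,0,-120],
  ],
  rotation=[
    [0,0,0],
    [0,0,0],
    [0,0,0],
    [0,0,0],
    [0,0,0],
    [0,0,0],
    [0,0,0],
    [0,0,0],
    [0,0,0],
    [0,0,0],
  ],
)

```text
clock: 10.98
tool_pos: [456.1, 225.4, 232.2]
orientation: [3.139, -0.001, 1.444]
wrist_force: [-0.0, 0.6, -0.2]
grip_width: 36.2
grasp_force: 0.0
```

Run:
```python
from h import *
a=imaging.camera('top');T=tool();w=imaging.camera('wrist')
s=state();print(s['tool_pos'],np.degrees(s['orientation']),s['joint_pos'])
np.save('T2.npy',T);cv2.imwrite('pics/t2f.png',a);cv2.imwrite('pics/w2f.png',w)
c=cv2.resize(a[110:290,110:310],None,fx=2,fy=2);w=cv2.resize(w,None,fx=.9375,fy=.9375)
o=np.zeros((360,880,3),np.uint8);o[:,:400]=c;o[:,400:]=w[:360,:480];cv2.imwrite('pics/m2.png',cv2.resize(o,None,fx=.9,fy=.9))
```

```text
[455.87425779 225.12024602 230.99385871] [ 1.79937936e+02 -2.61697208e-02  8.27364919e+01] [ 0.1082749   0.11184468 -0.69292546  1.81013075  0.07570387  1.24501232
 -0.73253486]
```

View pics/m2.png

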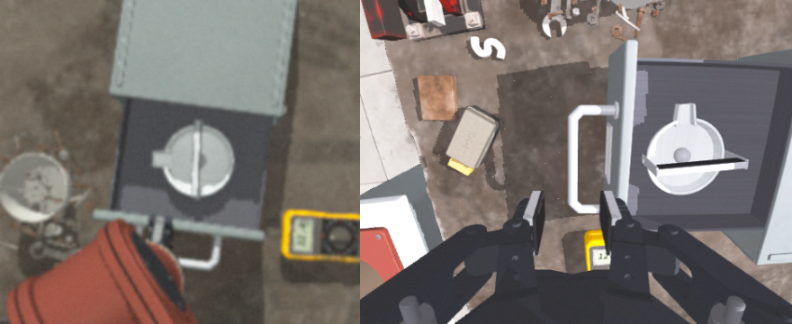

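The pictures show the open drawer with the dish's lip pointing left. In the montage the bar's ends are at about (200,122) and (195,197) in the top view, and (643,165) and (747,163) in the wrist view.

Run:
```python
from h import *
c=cam('top');w=cam('wrist',np.load('T2.npy'))
f=lambda x,y:(x/1.8+110-.2,y/1.8+110-.2); g=lambda x,y:((x-360)/.84375,y/.84375)
a,b=[onz(c,f(*p),101) for p in [(200,122),(195,197)]];print(a,b,(a+b)/2,np.degrees(np.arctan2(*(a-b)[1::-1])),np.linalg.norm(a-b))
a,b=[onz(w,g(*p),101) for p in [(745,162),(645,170)]];print(a,b,(a+b)/2,np.degrees(np.arctan2(*(a-b)[1::-1])),np.linalg.norm(a-b))
# drawer rim centre, dish rim centre
print('dish ctr top',onz(c,f(199,160),56),'wrist',onz(w,g(687,158),56))
print(delta([591,190,215]))
```

```text
[652.06153722 190.51858484 101.        ] [546.32689562 196.5574783  101.        ] [599.19421642 193.53803157 101.        ] -3.268821080333672 105.90695287933003
[649.62393991 195.61780595 101.        ] [534.88534161 201.12188855 101.        ] [592.25464076 198.36984725 101.        ] -2.746409146700929 114.87053958845662
dish ctr top [601.37377715 194.71677579  56.        ] wrist [602.92976239 193.12185667  56.        ]
[-17.76138371 138.46433611  16.13574546]
```

Call:
servo_tool(
  delta_pos=[
    [-1,8,0],
    [-2,24,2],
    [-4,45,5],
    [-6,70,8],
    [-8,95,11],
    [-10,118,14],
    [-12,134,16],
    [-13,143,16],
    [-13,146,16],
    [-13,146,16],
  ],
  rotation=[
    [0,0,2],
    [0,0,6],
    [0,0,11],
    [0,0,17],
    [0,0,23],
    [0,0,29],
    [0,0,35],
    [0,0,41],
    [0,0,47],
    [0,0,53],
  ],
)

```text
clock: 11.92
tool_pos: [599.2, 192.9, 212.5]
orientation: [-3.141, 0.002, 0.513]
wrist_force: [-0.2, 0.4, -1.2]
grip_width: 35.9
grasp_force: 0.0
```

Call:
servo_tool(
  delta_pos=[
    [0,0,0],
    [0,0,0],
    [0,0,0],
    [0,0,0],
    [0,0,0],
    [0,0,0],
    [0,0,0],
    [0,0,0],
    [0,0,0],
    [0,0,0],
  ],
  rotation=[
    [0,0,6],
    [0,0,12],
    [0,0,18],
    [0,0,24],
    [0,0,29],
    [0,0,32],
    [0,0,33],
    [0,0,33],
    [0,0,33],
    [0,0,33],
  ],
)

```text
clock: 12.75
tool_pos: [598.7, 193.6, 213.9]
orientation: [3.142, 0.001, -0.055]
wrist_force: [-0.6, -0.6, 0.1]
grip_width: 35.9
grasp_force: 0.0
```

Run:
```python
from h import *
T=tool();w=imaging.camera('wrist')
s=state();print(s['clock'],s['tool_pos'],np.degrees(s['orientation']),s['joint_pos'])
np.save('T3.npy',T);cv2.imwrite('pics/w3.png',w)
```

```text
12.8 [598.78436003 193.59643272 214.10711533] [ 1.79998662e+02  1.78817218e-02 -3.19606549e+00] [-0.05882514  0.34773656 -0.41030182  1.55570523  0.14274779  1.26820184
 -2.1164478 ]
```

View pics/w3.png

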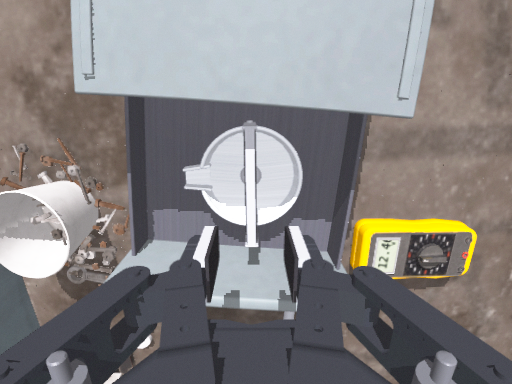

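The bar's steel strip runs from (250,124) to (252,245) and its middle is almost under the TCP. The ball is at about (251,176) in the dish's middle, and the lip points left at (186,177).

Run:
```python
from h import *
T=np.load('T3.npy');w=cam('wrist',T)
a,b=[onz(w,p,101) for p in [(249.7,124),(251.8,245)]];m=(a+b)/2;print(a,b,m,np.degrees(np.arctan2(*(a-b)[1::-1])),np.linalg.norm(a-b))
e=[onz(w,p,130) for p in [(78,93),(413,115)]];d=e[0]-e[1];print('cab yaw',np.degrees(np.arctan2(-d[0],d[1])),np.linalg.norm(d),e)
print('lip',onz(w,(186,177),48),'ball',onz(w,(251,176),45),'dish',onz(w,(251,176),56))
m[2]=100;print(delta(m))
```

```text
[656.65339446 190.96428224 101.        ] [550.83883742 195.07515176 101.        ] [603.74611594 193.019717   101.        ] -2.2248080879378294 105.8943800694826
cab yaw -6.858962458397246 233.59427200789256 [array([687.29250327, 307.85273004, 130.        ]), array([659.39533089,  75.93026091, 130.        ])]
lip [603.96454411 259.52583784  48.        ] ball [600.51220563 192.92814079  45.        ] dish [603.22478215 192.80043786  56.        ]
[  5.02180398   0.29652178 114.10556056]
```

Call:
servo_tool(
  delta_pos=[
    [2,0,12],
    [4,0,30],
    [5,0,50],
    [5,0,68],
    [5,0,84],
    [5,0,97],
    [5,0,106],
    [5,0,111],
    [5,0,113],
    [5,0,113],
  ],
  rotation=[
    [0,0,0],
    [0,0,0],
    [0,0,0],
    [0,0,0],
    [0,0,0],
    [0,0,0],
    [0,0,0],
    [0,0,0],
    [0,0,0],
    [0,0,0],
  ],
)

```text
clock: 13.63
tool_pos: [603.9, 193.4, 101.3]
orientation: [-3.141, -0.0, -0.057]
wrist_force: [-0.5, -0.5, -0.2]
grip_width: 35.6
grasp_force: 0.0
```

Call:
servo_tool(
  delta_pos=[
    [0,0,0],
    [0,0,0],
    [0,0,0],
    [0,0,0],
    [0,0,0],
    [0,0,0],
    [0,0,0],
    [0,0,0],
    [0,0,0],
    [0,0,0],
  ],
  rotation=[
    [0,0,0],
    [0,0,0],
    [0,0,0],
    [0,0,0],
    [0,0,0],
    [0,0,0],
    [0,0,0],
    [0,0,0],
    [0,0,0],
    [0,0,0],
  ],
  fingers=0,
  force=40,
)

```text
clock: 14.47
tool_pos: [604.4, 193.7, 102.2]
orientation: [-3.141, -0.001, -0.057]
wrist_force: [1.1, 0.5, 6.4]
grip_width: 9.4
grasp_force: 42.9
```

Call:
servo_tool(
  delta_pos=[
    [0,0,-0.5],
    [0,0,-1.5],
    [0,0,-3],
    [0,0,-5],
    [0,0,-8],
    [0,0,-12],
    [0,0,-16],
    [0,0,-20],
    [0,0,-24],
    [0,0,-28],
  ],
  rotation=[
    [0,0,0],
    [0,0,0],
    [0,0,0],
    [0,0,0],
    [0,0,0],
    [0,0,0],
    [0,0,0],
    [0,0,0],
    [0,0,0],
    [0,0,0],
  ],
)

```text
clock: 15.3
tool_pos: [603.9, 193.4, 129.9]
orientation: [-3.141, -0.0, -0.057]
wrist_force: [1.0, 0.1, -1.5]
grip_width: 9.2
grasp_force: 41.8
```

Call:
servo_tool(
  delta_pos=[
    [0,0,-5],
    [0,0,-10],
    [0,0,-15],
    [0,0,-20],
    [0,0,-25],
    [0,0,-30],
    [0,0,-35],
    [0,0,-40],
    [0,0,-45],
    [0,0,-50],
  ],
  rotation=[
    [0,0,0],
    [0,0,0],
    [0,0,0],
    [0,0,0],
    [0,0,0],
    [0,0,0],
    [0,0,0],
    [0,0,0],
    [0,0,0],
    [0,0,0],
  ],
)

```text
clock: 16.13
tool_pos: [603.8, 193.3, 179.8]
orientation: [-3.142, 0.0, -0.057]
wrist_force: [-0.5, -0.0, -2.4]
grip_width: 9.2
grasp_force: 41.8
```

Call:
servo_tool(
  delta_pos=[
    [0,0,-5],
    [0,0,-10],
    [0,0,-15],
    [0,0,-20],
    [0,0,-25],
    [0,0,-30],
    [0,0,-35],
    [0,0,-40],
    [0,0,-44],
    [0,0,-47],
  ],
  rotation=[
    [0,0,0],
    [0,0,0],
    [0,0,0],
    [0,0,0],
    [0,0,0],
    [0,0,0],
    [0,0,0],
    [0,0,0],
    [0,0,0],
    [0,0,0],
  ],
)

```text
clock: 16.97
tool_pos: [603.9, 193.4, 227.0]
orientation: [-3.141, -0.0, -0.057]
wrist_force: [1.1, 0.2, -1.4]
grip_width: 9.2
grasp_force: 41.8
```

Call:
servo_tool(
  delta_pos=[
    [0,0,-2],
    [0,0,-3],
    [0,0,-3],
    [0,0,-3],
    [0,0,-3],
    [0,0,-3],
    [0,0,-3],
    [0,0,-3],
    [0,0,-3],
    [0,0,-3],
  ],
  rotation=[
    [0,0,0],
    [0,0,0],
    [0,0,0],
    [0,0,0],
    [0,0,0],
    [0,0,0],
    [0,0,0],
    [0,0,0],
    [0,0,0],
    [0,0,0],
  ],
)

```text
clock: 17.8
tool_pos: [603.8, 193.4, 229.3]
orientation: [-3.142, 0.0, -0.057]
wrist_force: [0.3, 0.8, -2.4]
grip_width: 9.2
grasp_force: 41.8
```

Run:
```python
from h import *
T=tool();w=imaging.camera('wrist');t=imaging.camera('scene')
s=state();print(s['clock'],s['tool_pos'],np.degrees(s['orientation']),s['joint_pos'],s['wrist_force'],s['wrist_torque'])
np.save('T4.npy',T);cv2.imwrite('pics/w4.png',w)
cv2.imwrite('pics/m4.png',np.hstack([cv2.resize(t[100:300,100:300],(400,400)),cv2.resize(w[:,100:400],(312,400))]))
```

```text
17.9 [603.82512347 193.35573964 229.33610386] [-1.79996809e+02  3.28442047e-03 -3.26230397e+00] [-0.05902358  0.34721627 -0.40927811  1.52435212  0.14095004  1.2993097
 -2.11207986] [ 0.70478354  0.1017549  -2.58344167] [ 0.04062294 -0.01585884  0.07553874]
```

View pics/m4.png

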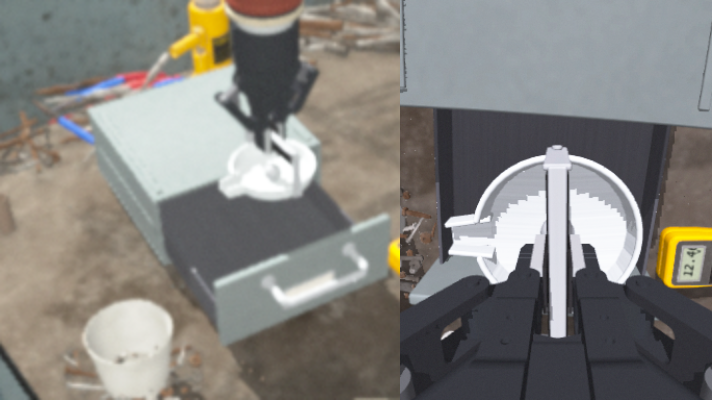

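The dish hangs level over the open drawer, lip still to the side, underside at about 157 mm. Next is the quarter turn, +86° about the vertical.

Call:
servo_tool(
  delta_pos=[
    [0,0,0],
    [0,0,0],
    [0,0,0],
    [0,0,0],
    [0,0,0],
    [0,0,0],
    [0,0,0],
    [0,0,0],
    [0,0,0],
    [0,0,0],
  ],
  rotation=[
    [0,0,-0.5],
    [0,0,-1.5],
    [0,0,-3],
    [0,0,-5],
    [0,0,-7.5],
    [0,0,-10],
    [0,0,-12.5],
    [0,0,-15],
    [0,0,-17.5],
    [0,0,-20],
  ],
)

```text
clock: 18.73
tool_pos: [603.8, 193.3, 229.4]
orientation: [-3.142, -0.0, 0.295]
wrist_force: [0.5, -0.8, -2.1]
grip_width: 9.2
grasp_force: 41.8
```

Call:
servo_tool(
  delta_pos=[
    [0,0,0],
    [0,0,0],
    [0,0,0],
    [0,0,0],
    [0,0,0],
    [0,0,0],
    [0,0,0],
    [0,0,0],
    [0,0,0],
    [0,0,0],
  ],
  rotation=[
    [0,0,-2.5],
    [0,0,-5],
    [0,0,-7.5],
    [0,0,-10],
    [0,0,-12.5],
    [0,0,-15],
    [0,0,-17.5],
    [0,0,-20],
    [0,0,-22.5],
    [0,0,-25],
  ],
)

```text
clock: 19.57
tool_pos: [603.9, 193.3, 229.3]
orientation: [-3.142, -0.0, 0.732]
wrist_force: [-0.4, -0.0, -2.9]
grip_width: 9.4
grasp_force: 41.8
```

Call:
servo_tool(
  delta_pos=[
    [0,0,0],
    [0,0,0],
    [0,0,0],
    [0,0,0],
    [0,0,0],
    [0,0,0],
    [0,0,0],
    [0,0,0],
    [0,0,0],
    [0,0,0],
  ],
  rotation=[
    [0,0,-2.5],
    [0,0,-5],
    [0,0,-7.5],
    [0,0,-10],
    [0,0,-12.5],
    [0,0,-15],
    [0,0,-17.5],
    [0,0,-20],
    [0,0,-22.5],
    [0,0,-25],
  ],
)

```text
clock: 20.4
tool_pos: [603.9, 193.3, 229.4]
orientation: [3.142, -0.0, 1.168]
wrist_force: [-0.9, 0.3, -1.3]
grip_width: 9.2
grasp_force: 41.8
```

Call:
servo_tool(
  delta_pos=[
    [0,0,0],
    [0,0,0],
    [0,0,0],
    [0,0,0],
    [0,0,0],
    [0,0,0],
    [0,0,0],
    [0,0,0],
    [0,0,0],
    [0,0,0],
  ],
  rotation=[
    [0,0,-2.5],
    [0,0,-5],
    [0,0,-7.5],
    [0,0,-10],
    [0,0,-12],
    [0,0,-14],
    [0,0,-15],
    [0,0,-15.5],
    [0,0,-16],
    [0,0,-16],
  ],
)

```text
clock: 21.23
tool_pos: [603.8, 193.3, 229.3]
orientation: [-3.142, -0.0, 1.444]
wrist_force: [0.3, -0.0, -2.4]
grip_width: 8.8
grasp_force: 41.8
```

Call:
servo_tool(
  delta_pos=[
    [0,0,0],
    [0,0,0],
    [0,0,0],
    [0,0,0],
    [0,0,0],
    [0,0,0],
    [0,0,0],
    [0,0,0],
    [0,0,0],
    [0,0,0],
  ],
  rotation=[
    [0,0,0],
    [0,0,0],
    [0,0,0],
    [0,0,0],
    [0,0,0],
    [0,0,0],
    [0,0,0],
    [0,0,0],
    [0,0,0],
    [0,0,0],
  ],
)

```text
clock: 22.07
tool_pos: [603.9, 193.3, 229.4]
orientation: [3.142, -0.0, 1.444]
wrist_force: [1.1, -1.2, -1.6]
grip_width: 9.2
grasp_force: 41.8
```

Run:
```python
from h import *
w=imaging.camera('wrist');t=imaging.camera('scene')
s=state();print(s['clock'],s['tool_pos'],np.degrees(s['orientation']),s['wrist_force'],s['wrist_torque'],s['grasp_force'])
cv2.imwrite('pics/m5.png',np.hstack([cv2.resize(t[100:300,100:300],(400,400)),cv2.resize(w[:,100:400],(312,400))]))
```

```text
22.1667 [603.8354839  193.32758433 229.33136743] [-1.79996835e+02 -1.76963316e-03  8.27363904e+01] [ 0.44830691  0.49682076 -2.4240125 ] [-0.05965655  0.03789544  0.0292286 ] 41.81513071060181
```

View pics/m5.png

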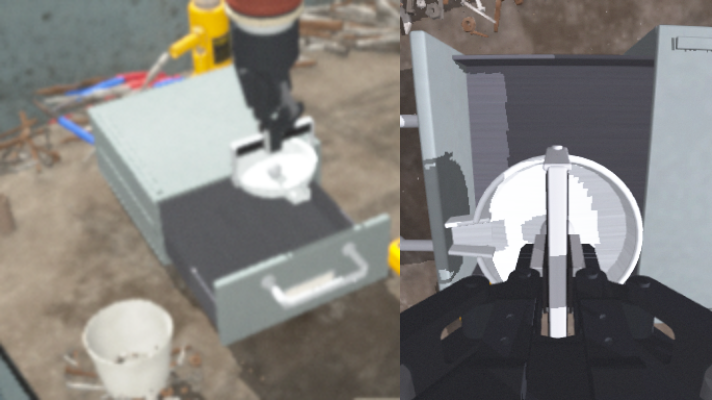

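The dish is level and still, with the lip at (300,196) in the scene view pointing out of the front. The ball is visible in its middle, and the drawer is open. Handing in.

```bash
python3 -c "
from h import *
print(job_done())"
```

```text
the job is handed in; nothing more can be done
None
```

I handed the job in at about 22 s with the drawer open at its stop and the dish held still, level and above the cabinet's top. Its lip points out of the front and the ball was in its middle in the last picture; no verdict came back.

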